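# Push a broken cutter shank out of a reduction sleeve

## Task

The shank of a broken end mill is jammed in the sleeve of the inclined setting block. Press the thumb tab of the retaining latch fully down so that its nose tips up clear of the sleeve's upper mouth, then push the shank right through and out of the sleeve's lower end into the catch tray with the slimmer of the two brass drifts, the one that fits the bore. Leave the latch up, lay that drift back down in a free groove of its black rest, and do not disturb the other things on the bench.

Things in the scene. Friction and masses are not known exactly. Their poses are not given: they have to be found in the camera images.
- block: Inclined setting block, fixed to the bench: a dark steel base plate 230 x 120 x 12 mm, two grey cheeks that carry the inclined head with the sleeve, and an aluminium catch tray on the base under the sleeve's lower end. Origin: middle of the base plate's underside. x: the horizontal direction in which the sleeve slopes down, z: up. Nothing on the block but the latch stands higher than 160 mm.
- sleeve: Steel reduction sleeve, fixed in the grey head (60 x 60 mm square round the sleeve) of the block: 65 mm long, bore 20 mm, outer diameter 40 mm, with a 52 mm collar at its upper mouth. Origin: centre of the upper mouth, 122 mm above the bench. x: along the bore, from the upper mouth to the lower end, 35 degrees below the level; y: level, across; z: square to the bore, upwards.
- latch (a joint): Retaining latch: a steel rocker on top of the head, pivoted on a level pin across the bore (sleeve frame x = 28, z = 46 mm). 0: shut, nose down in front of the upper mouth so that no rod can enter; grows as the tab is pressed and the nose tips up, to a stop at 0.65 rad. From 0.45 rad on a 14 mm rod passes centrally. It starts shut or a little ajar. Stiff pivot: about 3 N on the tab moves it and it stays where it is left.
- latch_tab (a point): Middle of the top face of the latch's ribbed thumb tab (28 mm wide, 26 mm long), 48 mm from the pivot on the side of the sleeve's lower end. With the latch shut the tab is level and about 145 mm above the bench; pressed to the stop it has gone down about 29 mm and slopes 37 degrees.
- latch_nose (a point): Lower end of the latch's nose, 18 mm wide and 6 mm thick. Shut: about 9 mm before the mouth's centre. At the stop: 30 mm above the bore's axis and 30 mm up the slope from the mouth; the nose's upper corner is then 73 mm above the bore's axis and 185 mm above the bench, so a gripper holding the rod must stay well back from the mouth.
- shank: The broken end mill's shank, steel, 19 mm diameter, 45 mm long, about 85 g, jammed in the sleeve. Origin: its middle, 44 mm beyond the upper mouth at the start (its flat upper end 22 mm below the mouth, its broken end just out of the lower end). x: along it, towards the broken end. Pushing it takes roughly 10 to 15 N (contact with it starts 22 mm below the mouth); once moved about 30 mm it comes loose and drops into the tray.
- tray (a point): Middle of the catch tray's inner floor, 15 mm above the bench; axes as the block. Inside 134 x 108 mm (x, y), walls 27 mm high, open above; it reaches from under the head out beyond the sleeve's lower end.
- drift: The slim brass drift: a plain round bar, 14 mm diameter, 230 mm long, ends chamfered, 0.3 kg, the same both ways round. Origin: its middle, x along it. At the start it lies level in one of the outer grooves of the rest, its axis 46 mm above the bench.
- drift_end_a (a point): Middle of one end face of the slim drift (115 mm from its middle, -x).
- drift_end_b (a point): Middle of the other end face of the slim drift (115 mm, +x).
- thick_drift: The thick brass drift, 22 mm diameter, 190 mm long: it does not fit the bore. In the other outer groove of the rest; leave it there.
- rest: Black plastic drift rest, fixed: two cross bars 16 mm thick at x = -75 and +75 mm, 52 mm high, 170 mm wide, each with three 90-degree V grooves at y = -55, 0 and +55 mm, joined by two 10 mm flat strips. Origin: middle of the underside; x along the grooves, z up. The bottom of each V is 36 mm above the bench. Two outer grooves hold the drifts, the middle one is free.
- carton_a: White carton 50 x 85 x 45 mm at the far side, not needed; leave it.
- carton_b: White carton 40 x 75 x 36 mm at the far side, not needed; leave it.
- hex_key: T-handled hex key, lying, 120 mm long, on the right; leave it.
- collet: Spring collet, 33 mm diameter, 40 mm high, standing; leave it.
- nut: Clamping nut, 50 mm diameter, 22 mm high; leave it.
- cutter_pack: Plastic cutter pack 85 x 20 x 20 mm, lying; leave it.
Not all that is in view belongs to the job. What is shaped like the drift but blue or turquoise is not meant.

How it is judged:
On the way, in this order (a step that is already met when the one before it is completed fails the run):
1. the latch is tipped up: joint latch beyond 0.5 rad (value of joint latch above 0.5 rad), for 0.2 s.
2. an end of the slim drift is inside the sleeve from its upper mouth, at least 30 mm deep, while the shank ahead of it is still in the sleeve (((x of drift_end_a in the frame of sleeve above 0.03 m and y of drift_end_a in the frame of sleeve between -0.008 and 0.008 m and z of drift_end_a in the frame of sleeve between -0.008 and 0.008 m) or (x of drift_end_b in the frame of sleeve above 0.03 m and y of drift_end_b in the frame of sleeve between -0.008 and 0.008 m and z of drift_end_b in the frame of sleeve between -0.008 and 0.008 m)) and x of shank in the frame of sleeve below 0.075 m), for 0.05 s.
3. the shank is out of the sleeve and in the catch tray (x of shank in the frame of tray between -0.07 and 0.07 m and y of shank in the frame of tray between -0.057 and 0.057 m and z of shank in the frame of tray between 0 and 0.028 m), for 0.2 s.
At the end, for the whole second after the job is handed in: The shank lies still inside the catch tray, the latch is still up beyond 0.5 rad, and the slim drift lies still in a groove of the rest: its middle within 42 mm of the rest's middle lengthwise, its axis within 0.12 rad of the grooves and 38 to 54 mm above the bench (all of step 3 and linear speed of each of shank, drift below 0.03 m/s and value of joint latch above 0.5 rad and x of drift in the frame of rest between -0.042 and 0.042 m and y of drift in the frame of rest between -0.075 and 0.075 m and z of drift in the frame of rest between 0.038 and 0.054 m and angle between the x axis of drift and the x axis of rest, either way round below 0.12 rad); the robot touches nothing.
It fails at once if the fingers touch the shank with more than 1 N: it is pushed out with the drift (contact force between the fingers and shank above 1 N).
It fails at once if the thick drift is shifted by more than 25 mm (distance of thick_drift from where it was at the start of the episode above 0.025 m).
It fails at once if a bystander (carton, hex key, collet, nut, cutter pack) is shifted by more than 25 mm (distance of any of carton_a, carton_b, hex_key, collet, nut, cutter_pack from where it was at the start of the episode above 0.025 m).
It also fails if it takes over 64 s, if anything falls off the work surface, if the arm or the gripper's body presses on something with over 40 N, if the wrist force passes 120 N, or if a joint passes its speed limit or range.

## Robot

A 6-joint arm with a two-finger parallel gripper is mounted at the origin on the work surface. World frame = base frame: x ahead of the robot, y to its left, z up, the work surface at z = 0. Lengths are in m, angles in rad, forces in N, time in s.
With the tool pointing down it reaches from about 0.3 to 0.85 m from the base axis. Payload 5.4 kg.
Tool frame: the origin (TCP) lies midway between the tips of the shut fingers; the grasp point (between the pads) lies r.grip_point_offset behind it (r.grip_point_offset is the distance from the TCP to the grasp point, in m); z points along the fingers, y is the direction in which the jaws open and shut (so a half turn about z gives the same grasp; the last joint's range is limited). The gripper opens to 85 mm and grips with 20 to 120 N. Pads are 22 mm wide; open, the fingers measure 114 mm over their backs; the gripper's body (76 mm by 85 mm) begins 54 mm behind the grasp point. The pads swing forward as they close: fully open they stand 13 mm farther back than shut.
Start: joints at [1.108, 0.158, 1.597, -0, 1.386, -0.21], TCP at [0.144, 0.557, 0.231] pointing down, gripper open.
Joint ranges: [-2.91, 2.91], [-0.94, 2.29], [0.18, 2.7], [-1.29, 4.43], [0.17, 2.64], [-3, 3]. Speed limits (rad/s): [2.57, 2.57, 3.14, 3.14, 3.14, 3.14].

## Interface

Orientations are given as a unit quaternion [w, x, y, z].
In Python, from bench import r gives the robot as it stands.
- The arm moves only by the tool send_rows, never from a script. Its argument "motion" is a list of rows, each a list of 3 entries, a list of its own where there are three numbers: the gripper command: -1 is fully open, 1 is shut, values between are in proportion, then the shift along the tool's x, y, z in units of 30 mm (1.0 is 30 mm), then the turn about the tool's z in units of 6 degrees (1.0 is 6 degrees). A call has 1 to 8 rows; each row shifts and turns the commanded pose from where the row before left it, along the tool's axes as they then stand; what a row does not reach is not made up. A row lasts 1/12 s, in which the tool goes at most 41.7 mm and 7.16 degrees, less where a joint would pass 70% of its speed; a pose out of reach is approached as far as the arm can. A call is refused whole if a number of a shift passes 1 or a number of a turn 1, either way. A call with a gripper value outside its range is refused whole. The fingers move at their own pace and stop on an object; "newtons" is the grip in N (left out, the last holds). Time passes only in rows, so rows that do not move let the fingers close. It gives the time, the measured TCP pose, the force and the opening at its end, in the units of the state.
- r.read_state(): the state, without advancing time (a new reading comes with each control period).
- r.camera(name): name is "scene" or "top" or "wrist"; returns a dict with "frame" (420x560x3 uint8, red, green, blue), "intrinsics" (3x3 intrinsics, pixels), "dist_coeffs" ([k1, k2, p1, p2, k3] as OpenCV has them; the pictures are not rectified), "R" (3x3) and "t" (3): a world point X has camera coordinates R X + t; the wrist camera has in their place "tool_from_camera" (4x4, takes a point from camera to tool coordinates, whose origin is the TCP and whose axes are the flange's). Camera axes: x right, y down, z forward; pixel columns grow to the right and rows downward; lengths in m; the calibration is good to about 2 mm. A picture is of the moment at which its call begins: read the wrist's pose just before it. There is no depth.
- r.close_job(): hands the job in, once; it reports no verdict.
The state is a dict: "clock": time; "joint_positions": joint angles; "qd": joint speeds; "tau": joint torques, N m; "ee_pos": TCP position; "tool_rot": TCP orientation; "ft_force": force on the tool from outside, world axes, zero at the start; "moment": the same for the moment, N m; "gripper_width": opening from 0.0 (shut) to 1.0 (fully open).
Only numpy, scipy, OpenCV 4.12 (cv2) and the standard library are available. Lean on these libraries where they do the work, as an engineer would, in place of code of your own. Each camera call takes 0.05 s, during which the arm holds its last target. There are 200 camera calls.

## Working session

There is one attempt and no reset: what is moved stays moved. The work goes in short steps, Python scripts to look and compute and a tool call to move; the robot and the scene stay as the last step left them, time stands still between calls to the robot, and variables do not carry over. Pictures are saved under pics/ and viewed, about 8 in all and at most 12, crops included, and the job is handed in when it is done.

Besides the shell and the picture viewer there is one more tool, called after "Emit:" as name([rows], argument=value, ...), one row to a line, values as JSON. send_rows: Moves the arm, as the interface text tells. Its arguments: {"type":"object","properties":{"motion":{"type":"array","items":{"type":"array"}},"newtons":{"type":"number"}},"required":["motion"]}

```bash
ls; mkdir -p pics
python3 - <<'E'
from bench import r
import cv2,numpy as np
s=r.read_state();print(s, r.grip_point_offset)
for n in("scene","top"):
    c=r.camera(n);cv2.imwrite(f"pics/{n}0.png",c["frame"][:,:,::-1])
    np.savez(f"{n}0.npz",**c)
    print(n,c["intrinsics"],c["dist_coeffs"],c["R"],c["t"])
E
```

```text
pics
{'clock': 0.0, 'joint_positions': array([ 1.10787579e+00,  1.59052456e-01,  1.59828402e+00, -3.02008109e-05,
        1.38618742e+00, -2.10115136e-01]), 'qd': array([ 7.86708275e-04, -3.39621592e-04,  6.26356544e-05, -9.57887200e-04,
        7.10380795e-05, -2.29763263e-04]), 'tau': array([-5.06602828e-04, -3.96003306e+01, -3.31429803e+01, -2.08675065e-04,
        8.47607298e-03,  1.39819452e-06]), 'ee_pos': array([0.14357434, 0.55614614, 0.23028905]), 'tool_rot': array([-3.04840973e-04,  1.26063544e-01,  9.92021699e-01, -9.16358511e-04]), 'ft_force': array([ 0.04360795, -0.43483858, -0.4954621 ]), 'moment': array([-0.00298993, -0.00625841,  0.01177177]), 'gripper_width': 1.0032992757617836} 0.0187
scene [[519.92774805   0.         277.92205874]
 [  0.         519.92774805 210.09170802]
 [  0.           0.           1.        ]] [0.00543681 0.         0.         0.         0.        ] [[-0.72263272  0.69094667  0.01986587]
 [ 0.48844572  0.53075914 -0.69261499]
 [-0.48910401 -0.49080285 -0.72103386]] [ 0.36078571 -0.19522668  2.03119521]
top [[450.97223772   0.         276.33692944]
 [  0.         450.97223772 210.40860508]
 [  0.           0.           1.        ]] [0.03617701 0.         0.         0.         0.        ] [[-0.02692471 -0.99962698  0.00457831]
 [-0.98579093  0.02579182 -0.16598503]
 [ 0.16580503 -0.00898235 -0.98611765]] [0.00349809 0.5197374  1.1677968 ]
```

Run:
```python
import cv2
for n in("scene","top"):
    a=cv2.imread(f"pics/{n}0.png");cv2.imwrite(f"pics/{n}0b.png",cv2.resize(a,(800,600),interpolation=cv2.INTER_CUBIC))
```

```text
(no output)
```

View pics/scene0b.png

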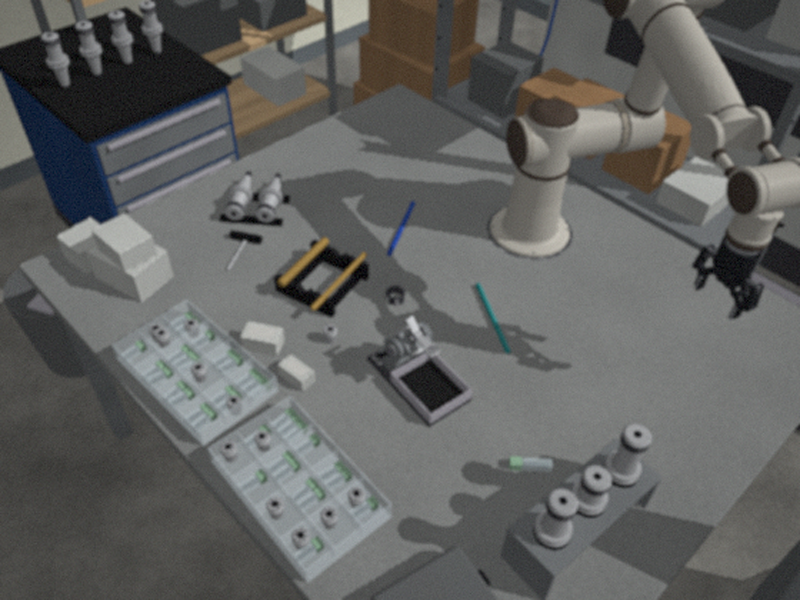

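View pics/top0b.png

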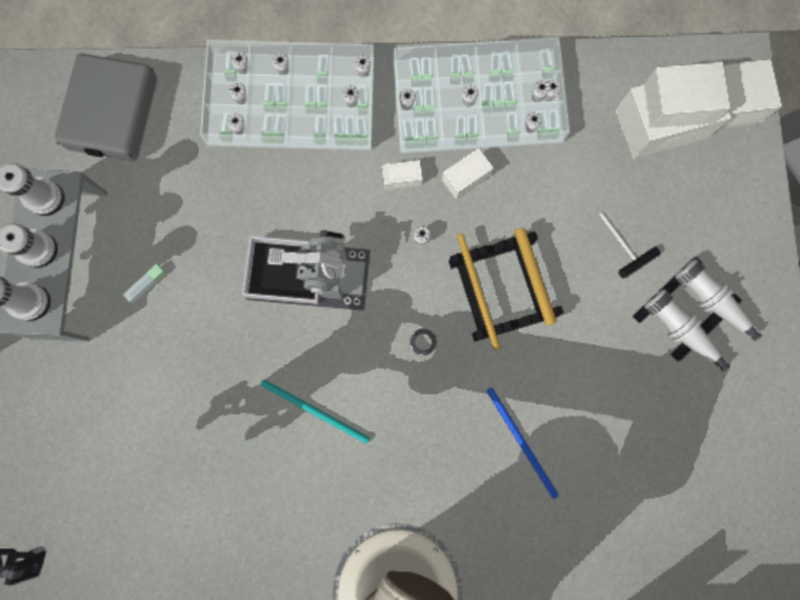

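The scene view shows the block with its tray towards lower right and the rest with two brass bars. The top view (800 px wide) shows the block at (247–368, 238–308), with its tray to the left, so the sleeve slopes down towards world +y. The slim drift runs (461,237)–(494,346), and the thick one is to its right.

```bash
cat > h.py <<'E'
import numpy as np,cv2
from scipy.spatial.transform import Rotation as Ro
def rot(q): return Ro.from_quat([q[1],q[2],q[3],q[0]]).as_matrix()
def ext(c,s=None):
    if "R" in c: return np.array(c["R"]),np.array(c["t"])
    T=np.eye(4);T[:3,:3]=rot(s["tool_rot"]);T[:3,3]=s["ee_pos"];M=np.linalg.inv(T@np.array(c["tool_from_camera"]));return M[:3,:3],M[:3,3]
def ray(c,px,s=None):
    R,t=ext(c,s);u=cv2.undistortPoints(np.array(px,float).reshape(-1,1,2),c["intrinsics"],c["dist_coeffs"]).reshape(-1,2)
    d=np.c_[u,np.ones(len(u))]@R;return -R.T@t,d/np.linalg.norm(d,axis=1)[:,None]
def plane(c,px,z,s=None):
    o,d=ray(c,px,s);return o+d*((z-o[2])/d[:,2])[:,None]
def proj(c,X,s=None):
    R,t=ext(c,s);return cv2.projectPoints(np.array(X,float).reshape(-1,1,3),cv2.Rodrigues(R)[0],t,c["intrinsics"],c["dist_coeffs"])[0].reshape(-1,2)
def tri(rs):
    A=0;b=0
    for o,d in rs:
        P=np.eye(3)-np.outer(d,d);A=A+P;b=b+P@o
    return np.linalg.solve(A,b)
def cap(r,n,name):
    s=r.read_state();c=r.camera(n);np.savez(name+".npz",s=s,**c);cv2.imwrite(f"pics/{name}.png",c["frame"][:,:,::-1]);return c,s
def load(name):
    z=np.load(name+".npz",allow_pickle=True);c={k:z[k] for k in z.files};return c,(c["s"].item() if "s" in c else None)
def yellow(f):
    h=cv2.cvtColor(f,cv2.COLOR_RGB2HSV);m=cv2.inRange(h,(12,110,90),(30,255,255))
    n,l,st,ce=cv2.connectedComponentsWithStats(m);return [(l==i) for i in range(1,n) if st[i,4]>60]
def ends(m):
    p=np.argwhere(m)[:,::-1].astype(float);ce=p.mean(0);u=np.linalg.svd(p-ce,full_matrices=False)[2][0];q=(p-ce)@u
    w=len(p)/(np.ptp(q)+1);return ce+u*(q.min()-.5),ce+u*(q.max()+.5),w
E
python3 - <<'E'
from h import *
for n,z in(("top",.046),("scene",.046)):
    c,_=load(n+"0")
    for m in yellow(c["frame"]):
        a,b,w=ends(m);P=plane(c,[a,b],z);print(n,a,b,w,P.round(4).tolist(),np.linalg.norm(P[1]-P[0]))
c,_=load("top0")
f=c["frame"][140:240,150:410]
cv2.imwrite("pics/blk.png",cv2.resize(f[:,:,::-1],None,fx=3,fy=3,interpolation=cv2.INTER_CUBIC))
# rough block corners 
print(plane(c,np.array([[247,238],[368,247],[365,308],[245,296]])/1.4286,.03).round(3))
E
```

```text
top [362.58254169 159.61403831] [385.45240777 226.71487824] 7.857117450026845 [[0.6536, -0.2494, 0.046], [0.4676, -0.2994, 0.046]] 0.1925597484266333
top [321.0530085  163.45678043] [347.54568225 244.67412455] 5.150474172640734 [[0.6458, -0.1357, 0.046], [0.4224, -0.1961, 0.046]] 0.23143887205309835
scene [364.81228346  58.58122413] [433.43079512  67.56138196] 8.323261967335037 [[-0.5104, -0.4595, 0.046], [-0.688, -0.1925, 0.046]] 0.3206443875145775
scene [473.00273904  78.99816413] [476.24360511 117.89824888] 5.8921701499297745 [[-0.7405, -0.0139, 0.046], [-0.4888, 0.1567, 0.046]] 0.30403671374828245
scene [458.92232413 126.21136766] [467.55852251  96.06691066] 2.8382661925423287 [[-0.3857, 0.1395, 0.046], [-0.6019, 0.0445, 0.046]] 0.23610411526068487
scene [228.6475186  166.91557646] [195.8694359  198.58445942] 5.902017455250389 [[0.465, -0.3002, 0.046], [0.6548, -0.2498, 0.046]] 0.1963286160143715
scene [255.45911064 176.74630276] [218.25330684 215.980986  ] 3.75434923852357 [[0.428, -0.1936, 0.046], [0.6502, -0.1333, 0.046]] 0.2302891658952663
[[0.652 0.271 0.03 ]
 [0.628 0.038 0.03 ]
 [0.509 0.046 0.03 ]
 [0.538 0.273 0.03 ]]
```

View pics/blk.png

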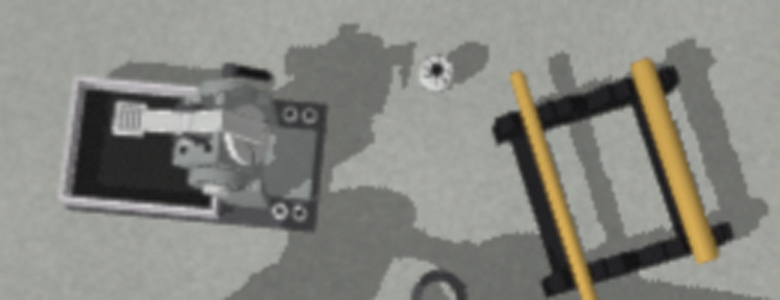

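The crop shows the tray rim corners at crop px (78,78) and (62,205), the base's right corners at (326,103) and (316,230), and the tab at (130,118). The slim drift measures 0.231 m and 0.230 m from the two views, which matches.

Run:
```python
from h import *
from bench import r
c,_=load("top0")
k=lambda p:np.array(p)/3.+[150,140]
B=plane(c,k([(326,103),(316,230)]),.012);print("base right",B.round(4).tolist(),np.linalg.norm(B[0]-B[1]))
T=plane(c,k([(78,78),(62,205)]),.042);print("tray left",T.round(4).tolist(),np.linalg.norm(T[0]-T[1]))
d=T.mean(0)-B.mean(0);print("dir",np.degrees(np.arctan2(d[1],d[0])),np.linalg.norm(d[:2]))
print("tab",plane(c,k([(130,118)]),.145))
w,s=cap(r,"wrist","w0");print(w["tool_from_camera"].round(4),w["intrinsics"][0],w["dist_coeffs"])
```

```text
base right [[0.6284, 0.036, 0.012], [0.509, 0.0476, 0.012]] 0.11991480105588234
tray left [[0.6497, 0.2598, 0.042], [0.5329, 0.2729, 0.042]] 0.117531289226279
dir 84.2364920450522 0.2256925975333702
tab [[0.58609555 0.19435291 0.145     ]]
[[-2.000e-04 -9.545e-01 -2.982e-01  7.600e-02]
 [ 1.000e+00 -0.000e+00 -6.000e-04 -9.000e-04]
 [ 5.000e-04 -2.982e-01  9.545e-01 -1.430e-01]
 [ 0.000e+00  0.000e+00  0.000e+00  1.000e+00]] [363.91446103   0.         279.85877612] [-0.07882564  0.          0.          0.          0.        ]
```

Emit:
send_rows([
  [1, [-1, -0.5, -0.1], 0],
  [1, [-1, -0.5, -0.1], 0],
  [1, [-1, -0.5, -0.1], 0],
  [1, [-1, -0.5, -0.1], 0],
  [1, [-1, -0.5, -0.1], 0],
  [1, [-1, -0.5, -0.1], 0],
  [1, [-1, -0.5, -0.1], 0],
  [1, [-1, -0.5, -0.1], 0],
], newtons=40)

```text
clock: 0.82
ee_pos: [0.347, 0.3791, 0.2552]
tool_rot: [-0.0, 0.126, 0.992, -0.0]
ft_force: [0.3, 0.4, 0.4]
gripper_width: 0.0
```

Emit:
send_rows([
  [1, [-1, -0.5, -0.1], 0],
  [1, [-1, -0.5, -0.1], 0],
  [1, [-1, -0.5, -0.1], 0],
  [1, [-1, -0.5, -0.1], 0],
  [1, [-1, -0.5, -0.1], 0],
  [1, [-1, -0.5, -0.1], 0],
  [1, [-1, -0.5, -0.1], 0],
  [1, [-1, -0.5, -0.1], 0],
])

```text
clock: 1.48
ee_pos: [0.5494, 0.2029, 0.2791]
tool_rot: [-0.0, 0.126, 0.992, -0.0]
ft_force: [1.3, 0.3, 0.3]
gripper_width: -0.001
```

Emit:
send_rows([
  [1, [-1, -0.5, 0], 1],
  [1, [0, 0, 0], 1],
  [1, [0, 0, 0], 1],
  [1, [0, 0, 0], 1],
  [1, [0, 0, 0], 1],
  [1, [0, 0, 0], 1],
  [1, [0, 0, 0], 1],
  [1, [0, 0, 0], 1],
])

```text
clock: 2.15
ee_pos: [0.5736, 0.1822, 0.2788]
tool_rot: [-0.0, 0.521, 0.854, -0.0]
ft_force: [-1.2, -0.3, 0.4]
gripper_width: -0.004
```

Emit:
send_rows([
  [1, [0, 0, 0], 1],
  [1, [0, 0, 0], 1],
  [1, [0, 0, 0], 1],
  [1, [0, 0, 0], 1],
  [1, [0, 0, 0], 1],
  [1, [0, 0, 0], 0.5],
  [1, [0, 0, 0], 0],
])

```text
clock: 2.73
ee_pos: [0.5736, 0.1822, 0.2789]
tool_rot: [-0.0, 0.741, 0.672, -0.0]
ft_force: [0.3, -0.2, 0.3]
gripper_width: -0.001
```

```bash
cat >> h.py <<'E'
def xang(s): R=rot(s["tool_rot"]);return np.degrees(np.arctan2(R[1,0],R[0,0]))
def go(s,tgt,ang):
    R=rot(s["tool_rot"]);d=R.T@(np.array(tgt)-s["ee_pos"])/.03
    a=np.radians(ang);R2=np.array([[np.cos(a),np.sin(a),0],[np.sin(a),-np.cos(a),0],[0,0,-1]]);d2=R2.T@(np.array(tgt)-s["ee_pos"])/.03
    print("t",round(s["clock"],2),"pos",s["ee_pos"].round(4),"xang",xang(s).round(2),"F",s["ft_force"].round(1),"w",round(s["gripper_width"],3),"| shift now",d.round(2),"after turn",d2.round(2),"turn",round(((xang(s)-ang+180)%360-180)/6,2))
E
python3 - <<'E'
from h import *
from bench import r
w,s=cap(r,"wrist","w1");go(s,[.587,.194,.16],84.4)
cv2.imwrite("pics/w1b.png",cv2.resize(w["frame"][:,:,::-1],(800,600),interpolation=cv2.INTER_CUBIC))
print(r.read_state()["joint_positions"].round(3))
E
```

```text
t 2.73 pos [0.5736 0.1822 0.2789] xang 84.44 F [ 0.3 -0.2  0.3] w -0.001 | shift now [0.44 0.41 3.96] after turn [0.43 0.41 3.96] turn 0.01
[0.107 0.201 1.455 0.    1.486 0.201]
```

View pics/w1b.png

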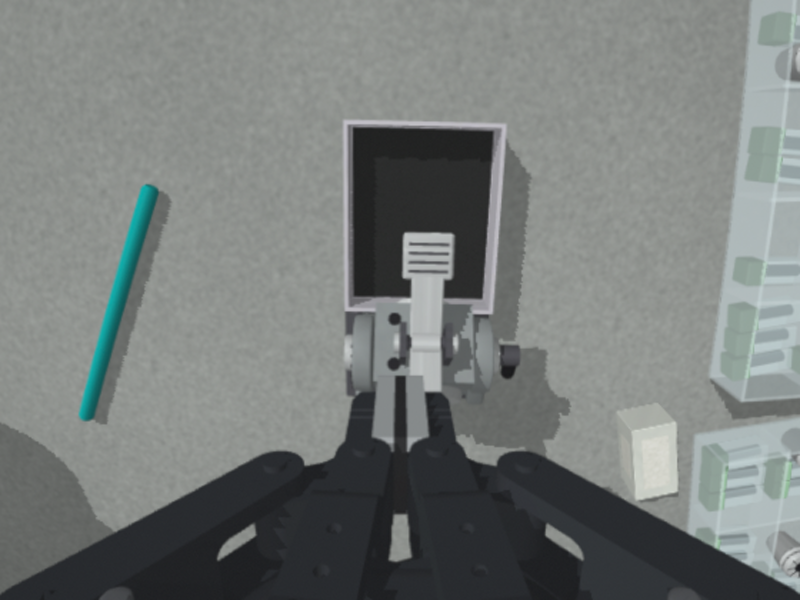

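Wrist view (800 px): tab centre at (428,256), tray rim corners at (344,121), (506,124), (493,313) and (346,309), arm strip down to (425,345). The fingertips are at (402,385).

Run:
```python
from h import *
w,s=load("w1");k=lambda p:np.array(p)/(800/560)
T=plane(w,k([(403,233.5),(454,234),(453,280),(403,279)]),.145,s);print("tab",T.mean(0).round(4),[np.linalg.norm(T[i]-T[(i+1)%4]).round(4) for i in range(4)])
M=plane(w,k([(344,121),(506,124),(493,313),(346,309)]),.042,s);print("rim",M.round(4).tolist(),[np.linalg.norm(M[i]-M[(i+1)%4]).round(4) for i in range(4)])
u=M[0]-M[3]+M[1]-M[2];print("dir",np.degrees(np.arctan2(u[1],u[0])),"edge",[np.degrees(np.arctan2(*(M[i]-M[j])[[1,0]])).round(2) for i,j in((0,3),(1,2),(0,1),(3,2))])
a=np.radians(84.4);ux=np.array([np.cos(a),np.sin(a)]);uy=np.array([-np.sin(a),np.cos(a)])
for n,p in(("tab",T.mean(0)),("rim",M.mean(0)),("basec",np.array([.5799,.1563]))): print(n,"lateral",p[:2]@uy,"along",p[:2]@ux)
```

```text
tab [0.5904 0.1958 0.145 ] [np.float64(0.0274), np.float64(0.0255), np.float64(0.0275), np.float64(0.0252)]
rim [[0.5435, 0.2751, 0.042], [0.6559, 0.2624, 0.042], [0.6401, 0.1241, 0.042], [0.5276, 0.1383, 0.042]] [np.float64(0.1131), np.float64(0.1392), np.float64(0.1134), np.float64(0.1377)]
dir 83.44377722132988 edge [np.float64(83.4), np.float64(83.49), np.float64(173.57), np.float64(172.8)]
tab lateral -0.5684609253478103 along 0.2524304432324138
rim lateral -0.5694150349574822 along 0.25680064442727923
basec lateral -0.5618801620171088 along 0.21214236618749097
```

Emit:
send_rows([
  [1, [0.47, 0.44, 0.6], 0],
  [1, [0, 0, 1], 0],
  [1, [0, 0, 1], 0],
  [1, [0, 0, 1], 0],
  [1, [0, 0, 0.6], 0],
  [1, [0, 0, 0.5], 0],
  [1, [0, 0, 0.4], 0],
  [1, [0, 0, 0.2], 0],
])

```text
clock: 3.45
ee_pos: [0.5881, 0.195, 0.1193]
tool_rot: [-0.0, 0.74, 0.673, -0.0]
ft_force: [-1.8, -0.5, 4.5]
gripper_width: -0.001
```

Emit:
send_rows([
  [1, [0, 0, 0.07], 0],
  [1, [0, 0, 0], 0],
  [1, [0, 0, 0], 0],
])

```text
clock: 3.7
ee_pos: [0.5887, 0.1951, 0.1187]
tool_rot: [0.0, 0.74, 0.673, 0.0]
ft_force: [0.0, -1.4, 0.3]
gripper_width: 0.005
```

Emit:
send_rows([
  [1, [0, 0, 0.08], 0],
  [1, [0, 0, 0], 0],
])

```text
clock: 3.87
ee_pos: [0.5891, 0.1951, 0.1165]
tool_rot: [0.001, 0.74, 0.673, 0.001]
ft_force: [0.2, 0.6, 0.9]
gripper_width: -0.005
```

Emit:
send_rows([
  [1, [0, 0, 0.08], 0],
  [1, [0, 0, 0], 0],
])

```text
clock: 4.03
ee_pos: [0.5895, 0.1956, 0.1153]
tool_rot: [0.001, 0.74, 0.672, 0.001]
ft_force: [-1.0, 1.1, 7.6]
gripper_width: -0.001
```

Emit:
send_rows([
  [1, [0, 0, 0.06], 0],
  [1, [0, 0, 0], 0],
])

```text
clock: 4.2
ee_pos: [0.5899, 0.1961, 0.1147]
tool_rot: [0.001, 0.74, 0.673, 0.002]
ft_force: [-2.5, 3.4, 11.1]
gripper_width: 0.0
```

Emit:
send_rows([
  [1, [0, 0, -1], 0],
  [1, [0, 0, -1], 0],
  [1, [0, 0, -1], 0],
  [1, [0, 0, -1], 0],
  [1, [-0.6, 0, -1], 0],
  [1, [-1, 0, 0], 0],
  [1, [-1, 0, 0], 0],
  [1, [-1, 0, 0], 0],
])

```text
clock: 4.87
ee_pos: [0.5779, 0.0866, 0.2623]
tool_rot: [0.001, 0.74, 0.673, 0.0]
ft_force: [-0.0, -1.0, -0.5]
gripper_width: -0.002
```

Emit:
send_rows([
  [1, [-1, 0, 0], 0],
  [1, [-1, 0, 0], 0],
  [1, [-0.6, 0, 0], 0],
  [1, [0, 0, 0], 0],
  [1, [0, 0, 0], 0],
])

```text
clock: 5.28
ee_pos: [0.5704, 0.0094, 0.2614]
tool_rot: [-0.0, 0.741, 0.672, 0.0]
ft_force: [0.2, 0.4, 0.1]
gripper_width: -0.004
```

Run:
```python
from h import *
from bench import r
w,s=cap(r,"wrist","w2");go(s,[.425,-.195,.2],15.1)
cv2.imwrite("pics/w2b.png",cv2.resize(w["frame"][:300,100:500,::-1],(800,600),interpolation=cv2.INTER_CUBIC))
```

```text
t 5.28 pos [0.5704 0.0094 0.2614] xang 84.41 F [0.2 0.4 0.1] w -0.004 | shift now [-7.25 -4.16  2.04] after turn [-6.45  5.31  2.05] turn 11.55
```

View pics/w2b.png

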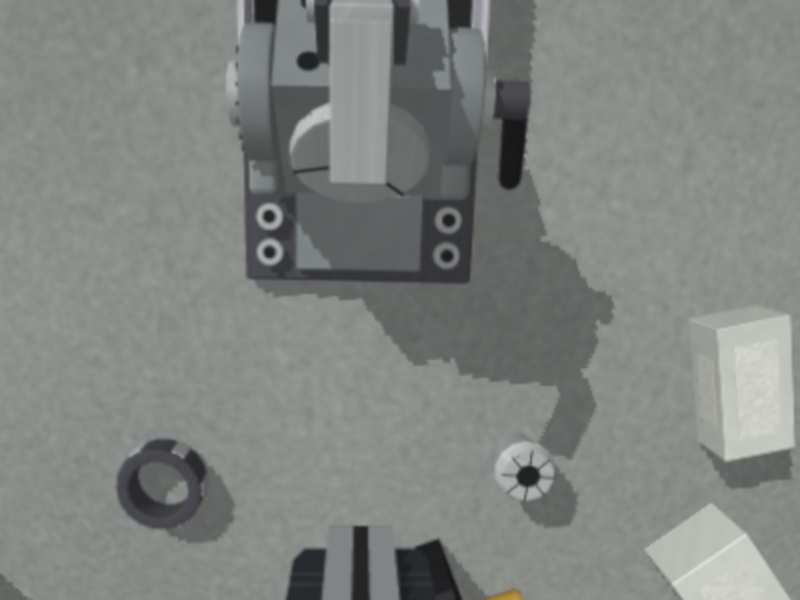

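The wrist view shows the latch tipped up, with the nose end at crop (331–391, 183). The base's front corners are at (247,280) and (469,283), the collar spans (289..430, ~155), and the collet and nut are clear of the path.

Run:
```python
from h import *
w,s=load("w2");k=lambda p:np.array(p)/2.+[100,0]
B=plane(w,k([(247,280),(469,283)]),.012,s);d=B[1]-B[0];print("base front",B.round(4).tolist(),np.linalg.norm(d),"heading",np.degrees(np.arctan2(d[1],d[0]))+90, B.mean(0))
H=plane(w,k([(270,216),(447,220),(446,256),(270,252)]),.016,s);print("bolts",H.mean(0).round(4),np.degrees(np.arctan2(*(H[1]+H[2]-H[0]-H[3])[[1,0]]))+90)
C=plane(w,k([(289,155),(430,155)]),.122,s);print("collar",C.round(4).tolist(),np.linalg.norm(C[0]-C[1]),C.mean(0))
N=plane(w,k([(331,183),(391,184)]),.185,s);print("nose upper corner",N.round(4).tolist(),np.linalg.norm(N[0]-N[1]),N.mean(0))
for a in (83.4,83.9,84.4):
  a=np.radians(a);uy=np.array([-np.sin(a),np.cos(a)]);print([round(float(p[:2]@uy),4) for p in(B.mean(0),C.mean(0),N.mean(0),np.array([.5904,.1958]),np.array([.5918,.2]))])
t,_=load("top0");P=proj(t,np.r_[B,[[.5435,.2751,.042],[.6559,.2624,.042],[.5904,.1958,.142]]]);print("in top crop",((P-[150,140])*3).round(1).tolist())
g=cv2.cvtColor(t["frame"],cv2.COLOR_RGB2GRAY)
```

```text
base front [[0.5136, 0.0488, 0.012], [0.6316, 0.0356, 0.012]] 0.11869626325092027 heading 83.62904400603638 [0.57259516 0.04219419 0.012     ]
bolts [0.5751 0.0659 0.016 ] 83.12477839652041
collar [[0.5533, 0.1025, 0.122], [0.6049, 0.0975, 0.122]] 0.05192440817159567 [0.57910812 0.10001433 0.122     ]
nose upper corner [[0.5699, 0.0895, 0.185], [0.5871, 0.0876, 0.185]] 0.017315280257827644 [0.57845575 0.08855248 0.185     ]
[-0.564, -0.5638, -0.5644, -0.564, -0.5649]
[-0.5649, -0.5652, -0.5658, -0.5663, -0.5672]
[-0.5657, -0.5666, -0.5671, -0.5685, -0.5695]
in top crop [[314.6, 225.1], [326.3, 99.6], [59.7, 193.5], [75.1, 71.5], [128.9, 113.8]]
```

Emit:
send_rows([
  [0, [-0.88, -0.45, 0], 0],
  [0, [-0.88, -0.45, 0], 0],
  [0, [-0.88, -0.45, 0], 0],
  [0, [-0.88, -0.45, 0], 0],
  [0, [-0.88, -0.45, 0], 0],
  [0, [-0.88, -0.45, 0.5], 0],
  [0, [-0.88, -0.45, 0.5], 0],
  [0, [-0.88, -0.45, 0], 0],
])

```text
clock: 6.0
ee_pos: [0.4412, -0.1887, 0.2286]
tool_rot: [-0.002, 0.739, 0.673, -0.0]
ft_force: [-0.1, 0.7, -1.0]
gripper_width: 0.498
```

Emit:
send_rows([
  [0, [0, 0, 0], 1],
  [0, [0, 0, 0], 1],
  [0, [0, 0, 0], 1],
  [0, [0, 0, 0], 1],
  [0, [0, 0, 0], 1],
  [0, [0, 0, 0], 1],
  [0, [0, 0, 0], 1],
  [0, [0, 0, 0], 1],
])

```text
clock: 6.67
ee_pos: [0.4435, -0.1887, 0.2316]
tool_rot: [-0.0, 0.95, 0.312, 0.0]
ft_force: [0.0, -0.1, -0.3]
gripper_width: 0.501
```

Emit:
send_rows([
  [0, [0, 0, 0], 1],
  [0, [0, 0, 0], 1],
  [0, [0, 0, 0], 1],
  [0, [0, 0, 0], 0.55],
  [0, [0, 0, 0], 0],
  [0, [0, 0, 0], 0],
])

```text
clock: 7.17
ee_pos: [0.4433, -0.1891, 0.2316]
tool_rot: [-0.0, 0.991, 0.134, 0.0]
ft_force: [0.1, -0.6, 0.1]
gripper_width: 0.498
```

Run:
```python
from h import *
from bench import r
w,s=cap(r,"wrist","w3");go(s,[.4425,-.1897,.0273],15.2)
for m in yellow(w["frame"]):
    a,b,wd=ends(m);P=plane(w,[a,b],.046,s);print(a,b,wd,P.round(4).tolist(),np.linalg.norm(P[1]-P[0]),np.degrees(np.arctan2(*(P[1]-P[0])[[1,0]])))
cv2.imwrite("pics/w3b.png",cv2.resize(w["frame"][:,:,::-1],(800,600),interpolation=cv2.INTER_CUBIC))
```

```text
t 7.17 pos [ 0.4433 -0.1891  0.2316] xang 15.41 F [ 0.1 -0.6  0.1] w 0.498 | shift now [-0.03  0.01  6.81] after turn [-0.03  0.01  6.81] turn 0.04
[283.96955927  -0.57353107] [282.07393172 206.50985165] 15.848024398633246 [[0.5949, -0.1518, 0.046], [0.4239, -0.1976, 0.046]] 0.17708242312834332 -165.01315088315832
[419.7518633   -1.67736872] [402.49631182 192.81216475] 25.2184968719896 [[0.6278, -0.2596, 0.046], [0.4669, -0.3031, 0.046]] 0.16666770496227315 -164.8795928136431
```

View pics/w3b.png

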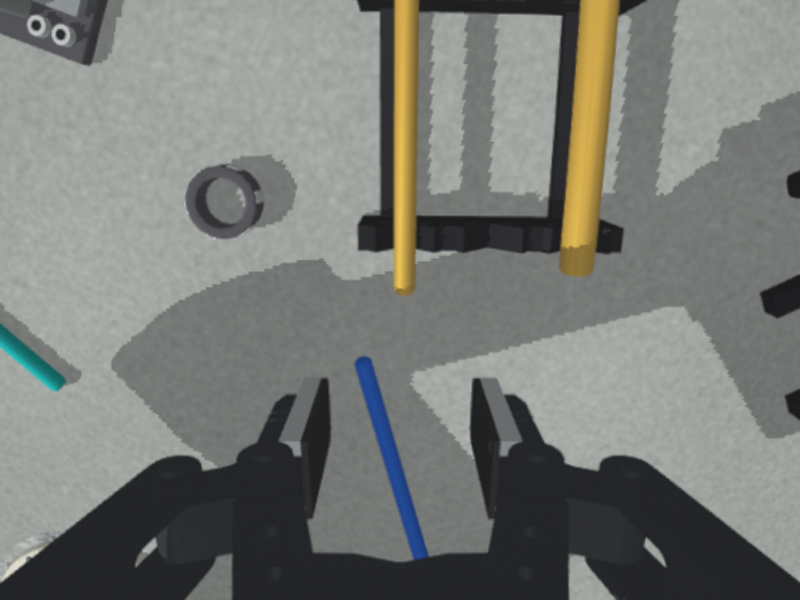

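Wrist view: the slim drift's near end is at (403,293), and the near cross bar's top face spans rows 222–250. The blue bar under the fingers is a decoy.

Run:
```python
from h import *
w,s=load("w3");R=rot(s["tool_rot"])
k=lambda p:np.array(p)/(800/560)
def rel(px,z): return (R.T@(plane(w,k(px),z,s)-s["ee_pos"]).T).T.round(4).tolist()
print("end",rel([(403,293)],.046)); print("bar near edge",rel([(358,250),(622,251)],.052)); print("bar far edge",rel([(358,221),(622,222)],.052))
print("mid points drift",rel([(405,20),(404,150),(403,280)],.048))
print("thick",rel([(577,265)],.0516)); print("finger pads (at tip z?)",rel([(300,385)],.0))
print("nut",rel([(225,200)],.022))
# rest outer strip / far bar
print("far bar near edge",rel([(380,12)],.052))
```

```text
end [[-0.0196, 0.0031, 0.1856]]
bar near edge [[0.0104, -0.0254, 0.1796], [0.0102, 0.1432, 0.1796]]
bar far edge [[0.0287, -0.025, 0.1796], [0.0287, 0.141, 0.1796]]
mid points drift [[0.1444, 0.004, 0.1836], [0.0713, 0.0035, 0.1836], [-0.0103, 0.003, 0.1836]]
thick [[0.0007, 0.1148, 0.18]]
finger pads (at tip z?) [[-0.1093, -0.0786, 0.2316]]
nut [[0.039, -0.1173, 0.2096]]
far bar near edge [[0.1478, -0.0102, 0.1796]]
```

Emit:
send_rows([
  [0, [-0.27, 0.11, 0.8], 0],
  [0, [0, 0, 1], 0],
  [0, [0, 0, 1], 0],
  [0, [0, 0, 1], 0],
  [0, [0, 0, 1], 0],
  [0, [0, 0, 1], 0],
  [0, [0, 0, 0.6], 0],
  [0, [0, 0, 0.41], 0],
])

```text
clock: 7.88
ee_pos: [0.4346, -0.1939, 0.0247]
tool_rot: [-0.002, 0.991, 0.133, -0.001]
ft_force: [-0.3, -0.6, 0.0]
gripper_width: 0.499
```

Emit:
send_rows([
  [1, [0, 0, 0], 0],
  [1, [0, 0, 0], 0],
  [1, [0, 0, 0], 0],
  [1, [0, 0, 0], 0],
  [1, [0, 0, 0], 0],
  [1, [0, 0, 0], 0],
], newtons=20)

```text
clock: 8.38
ee_pos: [0.4358, -0.1944, 0.028]
tool_rot: [-0.001, 0.991, 0.133, -0.0]
ft_force: [-2.0, 6.3, 1.1]
gripper_width: 0.158
```

Emit:
send_rows([
  [1, [0, 0, -0.2], 0],
  [1, [0, 0, -0.2], 0],
  [1, [0, 0, -0.3], 0],
  [1, [0, 0, -0.3], 0],
  [1, [0, 0, -0.3], 0],
  [1, [0, 0, -0.3], 0],
  [1, [0, 0, 0], 0],
  [1, [0, 0, 0], 0],
])

```text
clock: 9.05
ee_pos: [0.4363, -0.1958, 0.0761]
tool_rot: [0.001, 0.991, 0.132, 0.001]
ft_force: [0.2, 0.1, -2.3]
gripper_width: 0.151
```

Run:
```python
from h import *
from bench import r
w,s=cap(r,"wrist","w4");go(s,s["ee_pos"],15.2);print(s["moment"])
c=r.camera("scene");np.savez("sc4.npz",**c)
for m in yellow(w["frame"]): print("w",ends(m))
for m in yellow(c["frame"]): print("s",ends(m))
```

```text
t 9.05 pos [ 0.4363 -0.1958  0.0761] xang 15.21 F [ 0.2  0.1 -2.3] w 0.151 | shift now [0. 0. 0.] after turn [0. 0. 0.] turn 0.0
[ 0.03496967 -0.03881479 -0.02761509]
w (array([276.94091341,  -0.64648379]), array([279.83021156, 333.54471484]), np.float64(35.52324649594044))
w (array([531.00550077,  -4.21374117]), array([491.24650855, 253.08044468]), np.float64(49.50297497753754))
s (array([394.21889844,  57.40503528]), array([365.65908597,  62.02385546]), np.float64(8.226501196035725))
s (array([422.9843853 ,  67.76123977]), array([482.13694966, 105.83587462]), np.float64(12.566274425587054))
s (array([228.13807447, 167.42190341]), array([195.76007379, 198.51340819]), np.float64(5.56930105546945))
s (array([252.49468315, 169.73829489]), array([219.43528192, 216.21188514]), np.float64(3.4541642064999563))
```

Emit:
send_rows([
  [1, [0.16, 0, -0.32], 0],
  [1, [0.16, 0, -0.32], 0],
  [1, [0.17, 0, -0.32], 0],
  [1, [0.17, 0, -0.32], 0],
  [1, [0.17, 0, -0.32], 0],
  [1, [0.17, 0, -0.33], 0],
  [1, [0, 0, 0], 0],
  [1, [0, 0, 0], 0],
])

```text
clock: 9.82
ee_pos: [0.4656, -0.1877, 0.134]
tool_rot: [0.001, 0.991, 0.133, 0.001]
ft_force: [-0.1, 0.5, -2.8]
gripper_width: 0.153
```

Run:
```python
from h import *
from bench import r
w,s=cap(r,"wrist","w5");go(s,s["ee_pos"],15.2)
c=r.camera("scene");np.savez("sc5.npz",**c)
for m in yellow(w["frame"]): print("w",ends(m))
for m in yellow(c["frame"]): print("s",ends(m))
a=cv2.resize(w["frame"][:,:,::-1],(400,300));b=cv2.resize(c["frame"][120:260,160:350,::-1],(400,300),interpolation=cv2.INTER_CUBIC)
cv2.imwrite("pics/p5.png",np.hstack([a,b]))
```

```text
t 9.82 pos [ 0.4656 -0.1877  0.134 ] xang 15.25 F [-0.1  0.5 -2.8] w 0.153 | shift now [0. 0. 0.] after turn [0. 0. 0.] turn 0.01
w (array([277.32291328,  -0.59613612]), array([279.91405743, 331.5942877 ]), np.float64(31.107716835841117))
w (array([470.09647232,  -2.68406937]), array([437.99974759, 260.86901749]), np.float64(36.192044357984))
s (array([399.50762609,  60.53295565]), array([364.51666465,  59.96651726]), np.float64(8.543944438259665))
s (array([430.41465797,  68.48303975]), array([481.11659573, 108.29317116]), np.float64(12.317062120657114))
s (array([247.95116623, 161.91598509]), array([220.1394226 , 217.62843855]), np.float64(2.971002891647149))
s (array([227.96075502, 167.24486861]), array([195.89763719, 198.61037404]), np.float64(5.3507503563373735))
```

View pics/p5.png

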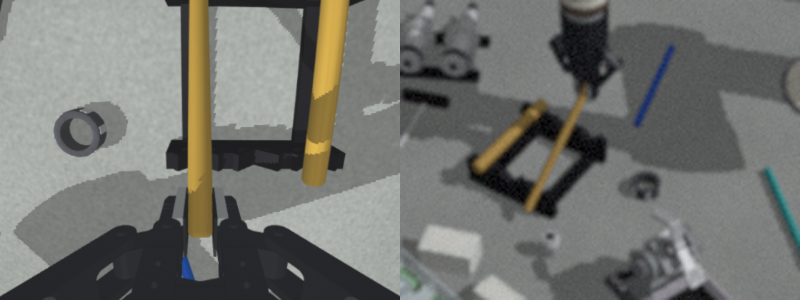

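The left panel (wrist) shows the drift in the fingers. The right panel (scene crop) shows it pivoted down, with its tip still in the far bar's groove. I'll measure the tilt.

```bash
cat >> h.py <<'E'
def tilt(c,px,s):
    """tip px in a fixed camera -> tip point in the vertical plane of the held bar"""
    a=np.radians(xang(s));n=np.array([-np.sin(a),np.cos(a),0]);u=np.array([np.cos(a),np.sin(a),0])
    g=s["ee_pos"]-rot(s["tool_rot"])[:,2]*.0187
    o,d=ray(c,[px]);X=o+d[0]*(((g-o)@n)/(d[0]@n));h=(X-g)@u
    return X,h,np.degrees(np.arctan2(g[2]-X[2],h)),np.hypot(g[2]-X[2],h)
E
python3 - <<'E'
from h import *
w,s=load("w5");c=dict(np.load("sc5.npz"))
print(tilt(c,[220.1,217.6],s))
w4,s4=load("w4");print(tilt(dict(np.load("sc4.npz")),[219.4,216.2],s4))
E
```

```text
(array([ 0.63801651, -0.14064198,  0.02336772]), np.float64(0.17873639758629467), np.float64(35.899685647532706), np.float64(0.22064999971152943))
(array([ 0.64073122, -0.14017534,  0.03266583]), np.float64(0.21183909616821414), np.float64(16.358231073514265), np.float64(0.22077621722689092))
```

Emit:
send_rows([
  [1, [0, 0, 0], 0],
  [1, [0, 0, 0], 0],
  [1, [0, 0, 0], 0],
  [1, [0, 0, -0.3], 0],
  [1, [0, 0, -0.6], 0],
  [1, [0, 0, -0.8], 0],
  [1, [0, 0, -0.8], 0],
  [1, [0, 0, -0.8], 0],
], newtons=120)

```text
clock: 10.58
ee_pos: [0.4641, -0.1873, 0.2334]
tool_rot: [-0.0, 0.991, 0.132, -0.001]
ft_force: [0.5, -0.1, -2.8]
gripper_width: 0.115
```

Emit:
send_rows([
  [1, [0.6, -0.3, -0.6], 0],
  [1, [0.7, -0.34, 0], 0],
  [1, [0.7, -0.34, 0], 0],
  [1, [0.7, -0.34, 0], 0],
  [1, [0.7, -0.34, 0], 0],
  [1, [0.15, -0.02, 0], -0.5],
  [1, [0, 0, 0], -0.7],
  [1, [0, 0, 0], -0.8],
])

```text
clock: 11.25
ee_pos: [0.5541, -0.1105, 0.2501]
tool_rot: [-0.0, 0.971, 0.238, -0.001]
ft_force: [-0.4, 0.3, -2.4]
gripper_width: 0.118
```

Emit:
send_rows([
  [1, [0, 0, 0], -0.8],
  [1, [0, 0, 0], -0.8],
  [1, [0, 0, 0], -0.8],
  [1, [0, 0, 0], -0.8],
  [1, [0, 0, 0], -0.8],
  [1, [0, 0, 0], -0.8],
  [1, [0, 0, 0], -0.8],
  [1, [0, 0, 0], -0.8],
])

```text
clock: 11.92
ee_pos: [0.5539, -0.1111, 0.2504]
tool_rot: [-0.0, 0.839, 0.544, -0.001]
ft_force: [0.2, 0.7, -2.9]
gripper_width: 0.124
```

Emit:
send_rows([
  [1, [0, 0, 0], -0.8],
  [1, [0, 0, 0], -0.8],
  [1, [0, 0, 0], -0.8],
  [1, [0, 0, 0], -0.5],
  [1, [0, 0, 0], 0],
  [1, [0, 0, 0], 0],
  [1, [0, 0, 0], 0],
])

```text
clock: 12.5
ee_pos: [0.5542, -0.111, 0.2503]
tool_rot: [0.0, 0.749, 0.662, -0.0]
ft_force: [-0.2, 0.9, -3.4]
gripper_width: 0.122
```

Run:
```python
from h import *
from bench import r
w,s=cap(r,"wrist","w6");go(s,[.5549,-.111,.252],83.4)
for n in("scene","top"):
    c=r.camera(n);np.savez(n+"6.npz",**c)
    for m in yellow(c["frame"]):
        a,b,wd=ends(m);print(n,a,b,wd,[ (X.round(4).tolist(),round(float(h),4),round(float(t),2),round(float(L),4)) for X,h,t,L in(tilt(c,a,s),tilt(c,b,s))])
for m in yellow(w["frame"]): print("w",ends(m))
a=w["frame"][:,:,::-1];b=np.load("scene6.npz")["frame"][90:300,200:480,::-1]
cv2.imwrite("pics/p6.png",np.hstack([cv2.resize(a,(400,300)),cv2.resize(b,(400,300),interpolation=cv2.INTER_CUBIC)]))
```

```text
t 12.5 pos [ 0.5542 -0.111   0.2503] xang 82.93 F [-0.2  0.9 -3.4] w 0.122 | shift now [ 0.    0.02 -0.06] after turn [ 0.    0.02 -0.06] turn -0.08
scene [365.72093899  55.80008585] [412.88837774  67.00112343] 10.169314725011478 [([0.609, 0.3305, 0.8203], 0.4448, -51.1, 0.7084), ([0.6227, 0.4411, 0.8512], 0.5563, -46.3, 0.8053)]
scene [445.79932649  75.37808067] [481.30700497 109.08167179] 13.338404115347952 [([0.631, 0.5081, 0.8689], 0.6238, -43.88, 0.8655), ([0.6407, 0.5863, 0.8485], 0.7026, -39.52, 0.9108)]
scene [242.41153721 157.31036218] [275.91137633 217.62118091] 3.188863269727948 [([0.5543, -0.1106, 0.2624], 0.0004, 86.81, 0.0066), ([0.5764, 0.0675, 0.1426], 0.1799, 35.1, 0.2199)]
scene [228.12507733 167.40925204] [195.80582691 198.55667466] 5.9039289770325585 [([0.543, -0.2017, 0.1543], -0.0914, 128.55, 0.1467), ([0.5082, -0.4827, -0.2235], -0.3745, 127.25, 0.6188)]
top [366.02441706 168.45912325] [385.33770948 226.75221289] 7.14876814436392 [([0.5448, -0.1876, 0.3683], -0.0772, -127.84, 0.1258), ([0.5183, -0.4012, -0.3605], -0.2925, 114.92, 0.6941)]
top [316.45228813 178.44987387] [294.35760633 180.44807958] 4.9583375760887725 [([0.5555, -0.1006, 0.2493], 0.0105, 61.98, 0.0223), ([0.5615, -0.0528, 0.2102], 0.0586, 45.07, 0.083)]
top [279.68467423 181.40481815] [244.42928994 184.0909549 ] 5.288825639192732 [([0.5657, -0.0189, 0.1864], 0.0928, 41.69, 0.1243), ([0.5766, 0.0695, 0.1197], 0.1819, 39.38, 0.2353)]
w (array([277.32885188,  -0.58294647]), array([279.67662052, 348.42819058]), np.float64(28.514204219586272))
w (array([388.66111552, 297.02141413]), array([334.89734499, 313.77114821]), np.float64(18.681468111942728))
```

View pics/p6.png

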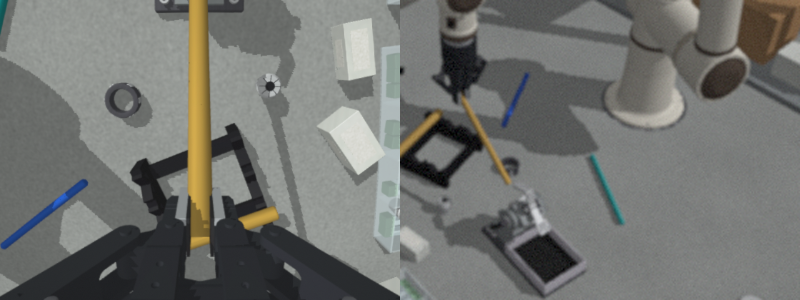

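The wrist panel shows the drift running straight up the image centre line to the base's middle. In the scene panel the tip is just short of the head. The tilt measures 35.1°, so I'll advance about 22 mm along the bore and check the aim.

Emit:
send_rows([
  [1, [0.15, 0.02, 0.1], -0.08],
  [1, [0.15, 0, 0.1], 0],
  [1, [0.15, 0, 0.11], 0],
  [1, [0.15, 0, 0.11], 0],
  [1, [0, 0, 0], 0],
  [1, [0, 0, 0], 0],
])

```text
clock: 13.15
ee_pos: [0.5568, -0.0926, 0.2371]
tool_rot: [-0.0, 0.746, 0.666, -0.0]
ft_force: [0.7, -0.9, -2.8]
gripper_width: 0.118
```

Run:
```python
from h import *
from bench import r
w,s=cap(r,"wrist","w7");go(s,[.5549,-.111,.252],83.4)
c=r.camera("scene");np.savez("scene7.npz",**c)
for m in yellow(c["frame"]):
    a,b,wd=ends(m);X,h,t,L=tilt(c,b,s)
    if .1<L<.3: print(a,b,X.round(4),h,t,L)
M=np.array([.5793,.0996,.122]);a=np.radians(83.4);ux=np.array([np.cos(a),np.sin(a),0]);e=np.array([0,0,1.]);c5,s5=np.cos(np.radians(35)),np.sin(np.radians(35))
bx=ux*c5-e*s5;by=np.cross(e,ux);bz=np.cross(bx,by)
print("mouth px scene",proj(c,M),"bore end",proj(c,M+.065*bx),"top collar",proj(c,M+.026*bz), "bottom",proj(c,M-.026*bz),"L/R",proj(c,M+.026*by),proj(c,M-.026*by))
im=cv2.resize(c["frame"][180:270,230:350,::-1],(800,600),interpolation=cv2.INTER_CUBIC)
wr=cv2.resize(w["frame"][0:150,180:380,::-1],(400,300),interpolation=cv2.INTER_CUBIC)
cv2.imwrite("pics/p7.png",np.hstack([cv2.resize(im,(400,300)),wr]))
```

```text
t 13.15 pos [ 0.5568 -0.0926  0.2371] xang 83.54 F [ 0.7 -0.9 -2.8] w 0.118 | shift now [-0.62  0.   -0.5 ] after turn [-0.62  0.01 -0.5 ] turn 0.02
[245.53041648 163.25378557] [279.62098352 223.78728788] [0.577  0.0852 0.129 ] 0.17892005986691323 35.33507501268563 0.2193229193091733
mouth px scene [[282.24883186 228.19547181]] bore end [[292.3960855  246.60200964]] top collar [[285.39798727 226.4812115 ]] bottom [[279.19009773 229.86052093]] L/R [[288.8629249  224.53578714]] [[275.5424052  231.90629427]]
```

View pics/p7.png

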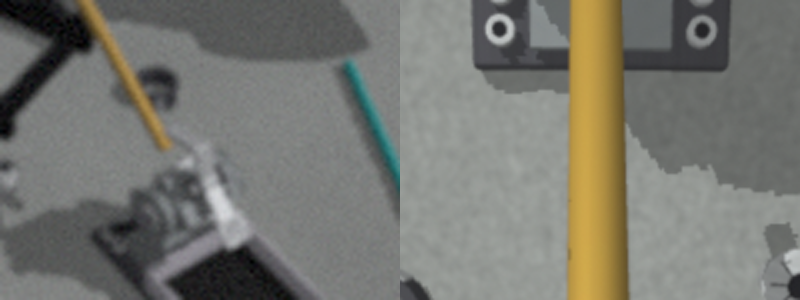

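The scene crop shows the tip at about (165,147), just short of the mouth under the raised nose. In the wrist crop the bar (572–626) sits on the bolts' midline (601) to within about 1 mm. I'll trim slightly and go in gently.

Emit:
send_rows([
  [1, [0.08, 0.03, 0.02], 0],
  [1, [0.1, 0, 0.07], 0],
  [1, [0.1, 0, 0.07], 0],
  [1, [0.1, 0, 0.07], 0],
  [1, [0.1, 0, 0.07], 0],
  [1, [0, 0, 0], 0],
])

```text
clock: 13.75
ee_pos: [0.5593, -0.078, 0.2278]
tool_rot: [-0.001, 0.746, 0.666, -0.0]
ft_force: [-0.1, -0.5, -2.0]
gripper_width: 0.118
```

Emit:
send_rows([
  [1, [0.1, 0, 0.07], 0],
  [1, [0.1, 0, 0.07], 0],
  [1, [0, 0, 0], 0],
])

```text
clock: 14.0
ee_pos: [0.5601, -0.0722, 0.2238]
tool_rot: [-0.0, 0.746, 0.666, -0.0]
ft_force: [-0.7, -0.1, -3.9]
gripper_width: 0.118
```

Emit:
send_rows([
  [1, [0.1, 0, 0.07], 0],
  [1, [0.1, 0, 0.07], 0],
  [1, [0, 0, 0], 0],
])

```text
clock: 14.25
ee_pos: [0.5607, -0.0663, 0.2196]
tool_rot: [-0.001, 0.746, 0.666, -0.0]
ft_force: [-0.3, 0.3, -3.1]
gripper_width: 0.121
```

Emit:
send_rows([
  [1, [0.1, 0, 0.07], 0],
  [1, [0.1, 0, 0.07], 0],
  [1, [0, 0, 0], 0],
])

```text
clock: 14.5
ee_pos: [0.5616, -0.0605, 0.2157]
tool_rot: [-0.0, 0.746, 0.666, -0.0]
ft_force: [0.1, 0.3, -3.5]
gripper_width: 0.117
```

Emit:
send_rows([
  [1, [0.1, 0, 0.07], 0],
  [1, [0.1, 0, 0.07], 0],
  [1, [0, 0, 0], 0],
])

```text
clock: 14.75
ee_pos: [0.5622, -0.0544, 0.2113]
tool_rot: [-0.0, 0.746, 0.666, 0.0]
ft_force: [0.3, 0.6, -3.9]
gripper_width: 0.12
```

Emit:
send_rows([
  [1, [0.1, 0, 0.07], 0],
  [1, [0.1, 0, 0.07], 0],
  [1, [0, 0, 0], 0],
])

```text
clock: 15.0
ee_pos: [0.5628, -0.0482, 0.207]
tool_rot: [-0.001, 0.746, 0.666, 0.0]
ft_force: [-0.1, 0.3, -3.4]
gripper_width: 0.123
```

Run:
```python
from h import *
from bench import r
w,s=cap(r,"wrist","w8");c=r.camera("scene");np.savez("scene8.npz",**c);t=r.camera("top");np.savez("top8.npz",**t)
for m in yellow(c["frame"]):
    a,b,wd=ends(m);X,h,tt,L=tilt(c,b,s)
    if .05<L<.3: print(a,b,X.round(4),h,tt,L)
im=cv2.resize(c["frame"][180:270,230:350,::-1],(400,300),interpolation=cv2.INTER_CUBIC)
tp=cv2.resize(t["frame"][150:225,165:265,::-1],(400,300),interpolation=cv2.INTER_CUBIC)
wr=cv2.resize(w["frame"][0:225,130:430,::-1],(400,300),interpolation=cv2.INTER_CUBIC)
cv2.imwrite("pics/p8.png",np.vstack([np.hstack([im,tp]),np.hstack([wr,wr*0])]))
```

```text
[254.37788835 179.33512526] [281.71882467 228.1705874 ] [0.5794 0.0974 0.1204] 0.14654682286729542 35.69206032832426 0.18043985435042154
```

View pics/p8.png

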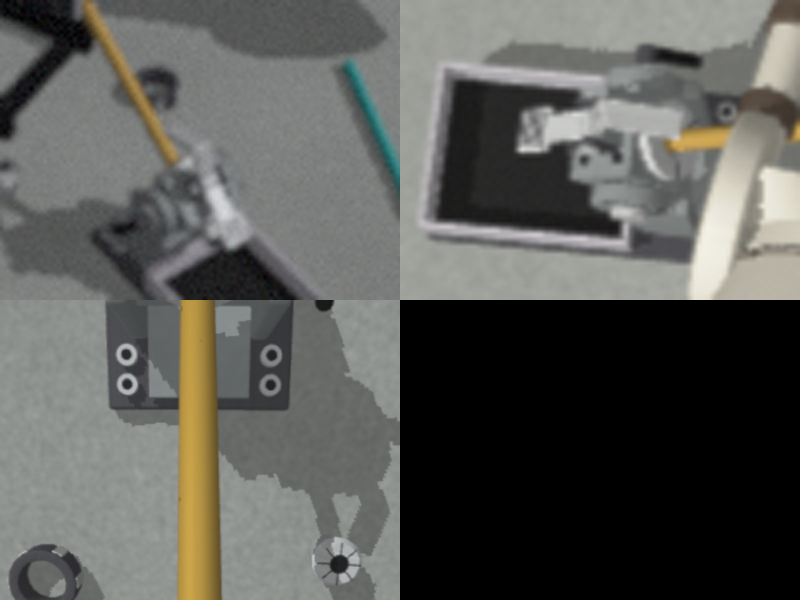

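The scene panel shows about 180 mm of bar visible, ending at the mouth, so roughly 38 mm is inside. I always read the force after a pause, so I'll read it mid-motion.

Emit:
send_rows([
  [1, [0.1, 0, 0.07], 0],
  [1, [0.1, 0, 0.07], 0],
])

```text
clock: 15.32
ee_pos: [0.5638, -0.0436, 0.2037]
tool_rot: [0.001, 0.746, 0.666, -0.0]
ft_force: [-1.3, -3.0, -0.5]
gripper_width: 0.119
```

Emit:
send_rows([
  [1, [0.1, 0, 0.07], 0],
  [1, [0.1, 0, 0.07], 0],
])

```text
clock: 15.48
ee_pos: [0.5645, -0.0366, 0.199]
tool_rot: [-0.0, 0.746, 0.666, 0.0]
ft_force: [-0.6, 0.1, -3.6]
gripper_width: 0.118
```

Emit:
send_rows([
  [1, [0.1, 0, 0.07], 0],
])

```text
clock: 15.57
ee_pos: [0.5647, -0.0333, 0.1966]
tool_rot: [-0.0, 0.746, 0.666, 0.0]
ft_force: [-0.4, 0.1, -2.7]
gripper_width: 0.118
```

Run:
```python
from h import *
from bench import r
s=r.read_state();t=r.camera("top");c=r.camera("scene");np.savez("top9.npz",**t);np.savez("scene9.npz",**c)
for m in yellow(c["frame"]):
    a,b,wd=ends(m);X,h,tt,L=tilt(c,b,s)
    if .05<L<.3: print(a,b,X.round(4),h,tt,L)
for n,c2,old in(("top",t,np.load("top8.npz")["frame"]),("top vs0",t,np.load("top0.npz")["frame"]),("scene",c,np.load("scene8.npz")["frame"]),("scene vs0",c,np.load("scene0.npz")["frame"])):
    q=proj(c2,[[.5435,.2751,.042],[.6559,.2624,.042],[.6401,.1241,.042],[.5276,.1383,.042]]).astype(int)
    m=np.zeros((420,560),np.uint8);cv2.fillConvexPoly(m,q,255)
    d=(cv2.absdiff(c2["frame"],old).max(2)>25)&(m>0);p=np.argwhere(d);print(n,len(p),p.mean(0)[::-1] if len(p) else "",p.min(0)[::-1] if len(p) else "",p.max(0)[::-1] if len(p) else "")
a=t["frame"][150:225,165:265,::-1];b=c["frame"][195:285,255:375,::-1]
cv2.imwrite("pics/p9.png",np.hstack([cv2.resize(a,(400,300),interpolation=cv2.INTER_CUBIC),cv2.resize(b,(400,300),interpolation=cv2.INTER_CUBIC)]))
```

```text
[257.33686807 184.35407349] [281.73852351 228.16095915] [0.5796 0.0977 0.1208] 0.1318680661952858 35.616700712909456 0.16221310102167547
top 23 [206.34782609 187.60869565] [204 185] [208 190]
top vs0 313 [201.62939297 180.3514377 ] [187 172] [224 190]
scene 86 [291.53488372 256.77906977] [280 247] [298 262]
scene vs0 191 [293.2617801  254.02617801] [274 243] [313 268]
```

Emit:
send_rows([
  [1, [0.1, 0, 0.07], 0],
  [1, [0.1, 0, 0.07], 0],
  [1, [0.1, 0, 0.07], 0],
  [1, [0, 0, 0], 0],
])

```text
clock: 16.0
ee_pos: [0.5654, -0.0244, 0.1901]
tool_rot: [-0.001, 0.746, 0.666, -0.0]
ft_force: [-0.1, 0.3, -3.3]
gripper_width: 0.118
```

Run:
```python
from h import *
from bench import r
s=r.read_state();t=r.camera("top");c=r.camera("scene")
for n,c2,old in(("top",t,np.load("top9.npz")["frame"]),("scene",c,np.load("scene9.npz")["frame"])):
    q=proj(c2,[[.5435,.2751,.042],[.6559,.2624,.042],[.6401,.1241,.042],[.5276,.1383,.042]]).astype(int)
    m=np.zeros((420,560),np.uint8);cv2.fillConvexPoly(m,q,255)
    d=(cv2.absdiff(c2["frame"],old).max(2)>25)&(m>0);p=np.argwhere(d);print(n,len(p),p.mean(0)[::-1] if len(p) else "")
for m in yellow(c["frame"]):
    a,b,wd=ends(m);X,h,tt,L=tilt(c,b,s)
    if .05<L<.3: print(X.round(4),tt,L)
a=t["frame"][150:225,165:265,::-1];b=c["frame"][195:285,255:375,::-1]
cv2.imwrite("pics/p9.png",np.hstack([cv2.resize(a,(400,300),interpolation=cv2.INTER_CUBIC),cv2.resize(b,(400,300),interpolation=cv2.INTER_CUBIC)]))
```

```text
top 103 [200.02912621 189.14563107]
scene 206 [295.46116505 263.48543689]
[0.5791 0.0969 0.1196] 36.130710779468124 0.15118646412279413
```

View pics/p9.png

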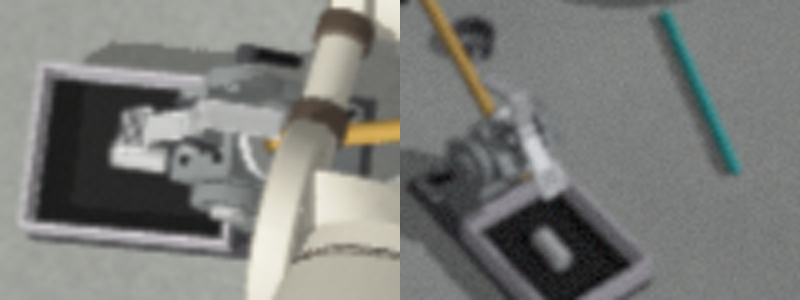

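The right panel shows the shank lying in the tray. I'll withdraw along the bore, turn back to the rest's heading and go above the original groove.

Emit:
send_rows([
  [1, [-0.2, 0, -0.14], 0],
  [1, [-0.3, 0, -0.21], 0],
  [1, [-0.4, 0, -0.28], 0],
  [1, [-0.4, 0, -0.28], 0],
  [1, [-0.4, 0, -0.28], 0],
  [1, [-0.4, 0, -0.28], 0],
  [1, [-0.5, 0, -0.35], 0],
  [1, [-0.5, 0, -0.35], 0],
])

```text
clock: 16.77
ee_pos: [0.5549, -0.1193, 0.2571]
tool_rot: [0.0, 0.746, 0.666, 0.0]
ft_force: [0.2, 0.6, -2.0]
gripper_width: 0.116
```

Emit:
send_rows([
  [1, [-0.2, 0, -0.14], 0],
  [1, [0, 0, 0], 0.5],
  [1, [0, 0, 0], 0.8],
  [1, [0, 0, 0], 0.8],
  [1, [0, 0, 0], 0.8],
  [1, [0, 0, 0], 0.8],
  [1, [0, 0, 0], 0.8],
  [1, [0, 0, 0], 0.8],
])

```text
clock: 17.43
ee_pos: [0.5543, -0.1239, 0.2602]
tool_rot: [-0.0, 0.901, 0.434, -0.0]
ft_force: [-1.4, 0.3, -2.3]
gripper_width: 0.115
```

Emit:
send_rows([
  [1, [0, 0, 0], 0.8],
  [1, [0, 0, 0], 0.8],
  [1, [0, 0, 0], 0.8],
  [1, [0, 0, 0], 0.8],
  [1, [0, 0, 0], 0.8],
  [1, [0, 0, 0], 0.8],
  [1, [0, 0, 0], 0.8],
  [1, [0, 0, 0], 0.5],
])

```text
clock: 18.1
ee_pos: [0.5542, -0.1238, 0.2601]
tool_rot: [-0.0, 0.992, 0.129, -0.0]
ft_force: [0.6, 0.8, -3.5]
gripper_width: 0.119
```

Run:
```python
from h import *
from bench import r
s=r.read_state();go(s,[.4656,-.1877,.139],15.2)
c=r.camera("scene")
for m in yellow(c["frame"]):
    a,b,wd=ends(m);X,h,tt,L=tilt(c,b,s)
    if .05<L<.3: print(X.round(4),tt,L)
```

```text
t 18.1 pos [ 0.5542 -0.1238  0.2601] xang 14.85 F [ 0.6  0.8 -3.5] w 0.119 | shift now [-3.4   1.31  4.04] after turn [-3.41  1.28  4.04] turn -0.06
[ 0.7598 -0.0693  0.2045] 19.27078401933068 0.22527463656948882
```

Emit:
send_rows([
  [1, [-0.7, 0.26, 0], -0.06],
  [1, [-0.7, 0.26, 0], 0],
  [1, [-0.7, 0.26, 0], 0],
  [1, [-0.7, 0.26, 0], 0],
  [1, [-0.6, 0.24, 0], 0],
  [1, [0, 0, 0.6], 0],
  [1, [0, 0, 0.6], 0],
  [1, [0, 0, 0], 0],
])

```text
clock: 18.82
ee_pos: [0.464, -0.1867, 0.2206]
tool_rot: [-0.003, 0.991, 0.135, -0.003]
ft_force: [-0.9, 0.9, -4.2]
gripper_width: 0.118
```

Run:
```python
from h import *
from bench import r
w,s=cap(r,"wrist","w10");go(s,[.4656,-.1877,.139],15.2)
c=r.camera("scene")
for m in yellow(c["frame"]):
    a,b,wd=ends(m);X,h,tt,L=tilt(c,b,s);print(a,b,wd)
    if .05<L<.3: print(X.round(4),tt,L)
im=cv2.resize(c["frame"][100:250,160:360,::-1],(400,300),interpolation=cv2.INTER_CUBIC)
cv2.imwrite("pics/p10.png",np.hstack([im,cv2.resize(w["frame"][:,:,::-1],(400,300))]))
```

```text
t 18.82 pos [ 0.464  -0.1867  0.2206] xang 15.46 F [-0.9  0.9 -4.2] w 0.118 | shift now [0.06 0.06 2.72] after turn [0.04 0.05 2.72] turn 0.04
[365.96916558  57.09556512] [407.36297453  63.87707846] 9.345429977945201
[435.7030304  79.5992262] [482.48618614  97.5176462 ] 11.996668923133324
[246.96115161 142.42703538] [219.68042221 199.40134116] 2.8811647000180702
[ 0.6338 -0.1398  0.1088] 36.54305938929382 0.21922921581939248
[228.15390354 167.43959484] [196.36735186 198.13570147] 5.680193026755768
[ 0.7409 -0.1102  0.2084] 6.137202753590867 0.2889202248162215
```

View pics/p10.png

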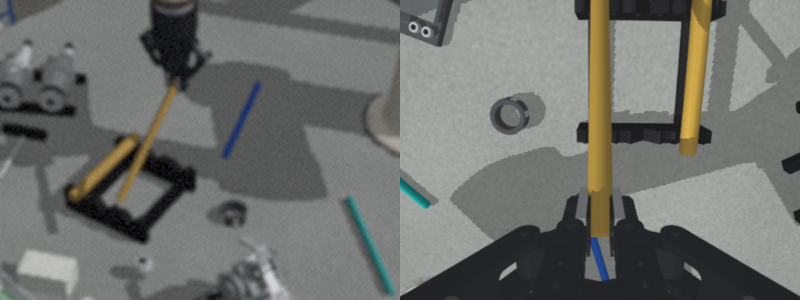

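The drift is tilted about 36.5°, directly above its original groove. That is the 12th and last picture I can view, so from here I check numerically.

Emit:
send_rows([
  [1, [0.02, 0.02, 0.6], 0.04],
  [1, [0.02, 0.02, 0.6], 0],
  [1, [0, 0.01, 0.6], 0],
  [1, [0, 0, 0.5], 0],
  [1, [0, 0, 0.3], 0],
  [1, [0, 0, 0.1], 0],
  [1, [0, 0, 0], 0],
  [1, [0, 0, 0], 0],
])

```text
clock: 19.58
ee_pos: [0.4687, -0.1893, 0.1444]
tool_rot: [0.001, 0.991, 0.133, 0.001]
ft_force: [-0.6, -0.8, -2.7]
gripper_width: 0.117
```

Emit:
send_rows([
  [1, [0, 0, 0], 0],
  [1, [0, 0, 0.1], 0],
  [1, [0, 0, 0.1], 0],
  [1, [-0.12, 0, 0.24], 0],
  [1, [-0.12, 0, 0.24], 0],
  [1, [0, 0, 0], 0],
], newtons=20)

```text
clock: 20.08
ee_pos: [0.4605, -0.19, 0.1215]
tool_rot: [-0.001, 0.991, 0.132, 0.0]
ft_force: [2.3, 2.3, -0.5]
gripper_width: 0.12
```

```bash
cat > chk.py <<'E'
from h import *
from bench import r
s=r.read_state();go(s,[.4358,-.1944,.028],15.2)
c=r.camera("scene")
for m in yellow(c["frame"]):
    a,b,wd=ends(m)
    if 150<a[0]<320:
        X,h,tt,L=tilt(c,b,s);print(a.round(1),b.round(1),round(wd,1),X.round(4),tt,L)
E
python3 chk.py
```

```text
t 20.08 pos [ 0.4605 -0.19    0.1215] xang 15.19 F [ 2.3  2.3 -0.5] w 0.12 | shift now [-0.84 -0.07  3.11] after turn [-0.83 -0.08  3.12] turn -0.0
[248.1 164. ] [219.5 218.3] 3.2 [ 0.6401 -0.1413  0.0207] 32.686597563076134 0.2211149895996929
[228.  167.3] [195.8 198.5] 5.2 [ 0.7407 -0.114   0.2037] -12.341369429357027 0.2971565769581624
```

Emit:
send_rows([
  [1, [-0.14, -0.01, 0.25], 0],
  [1, [-0.14, -0.01, 0.25], 0],
  [1, [-0.14, -0.01, 0.25], 0],
  [1, [-0.14, -0.01, 0.25], 0],
  [1, [-0.14, -0.01, 0.25], 0],
  [1, [-0.08, -0.01, 0.25], 0],
  [1, [0, 0, 0], 0],
])

```text
clock: 20.72
ee_pos: [0.435, -0.1941, 0.0751]
tool_rot: [-0.002, 0.991, 0.132, -0.003]
ft_force: [-2.0, 2.1, -1.5]
gripper_width: 0.117
```

```bash
python3 chk.py
```

```text
t 20.72 pos [ 0.435  -0.1941  0.0751] xang 15.22 F [-2.   2.1 -1.5] w 0.117 | shift now [0.03 0.02 1.57] after turn [0.02 0.02 1.57] turn 0.0
[228.1 167.4] [195.9 198.6] 5.6 [ 0.7427 -0.1105  0.2074] -19.623403679781564 0.33834780489606076
[252.6 169.8] [217.7 218.4] 3.4 [ 0.6521 -0.1351  0.034 ] 14.877045334471486 0.2326811888819566
```

Emit:
send_rows([
  [1, [0, 0, 0.25], 0],
  [1, [0, 0, 0.25], 0],
  [1, [0, 0, 0.25], 0],
  [1, [0, 0, 0.25], 0],
  [1, [0, 0, 0.25], 0],
  [1, [0, 0, 0.2], 0],
  [1, [0, 0, 0.1], 0],
  [1, [0, 0, 0], 0],
])

```text
clock: 21.43
ee_pos: [0.4373, -0.1945, 0.0302]
tool_rot: [-0.001, 0.991, 0.132, -0.001]
ft_force: [-2.0, -0.1, 0.8]
gripper_width: 0.118
```

```bash
python3 chk.py
```

```text
t 21.43 pos [ 0.4373 -0.1945  0.0302] xang 15.23 F [-2.  -0.1  0.8] w 0.118 | shift now [-0.05 -0.02  0.07] after turn [-0.05 -0.02  0.07] turn 0.0
[228.1 167.4] [195.8 198.6] 5.3 [ 0.7422 -0.1115  0.2064] -26.493425646517544 0.35304298293241465
[252.2 179.5] [215.8 218.5] 3.7 [ 0.6607 -0.1337  0.0407] 2.024424185657874 0.2316782299158584
```

Emit:
send_rows([
  [1, [0, 0, 0.06], 0],
  [1, [0, 0, 0], 0],
  [0.5, [0, 0, 0], 0],
  [0.3, [0, 0, 0], 0],
  [0.1, [0, 0, 0], 0],
  [0, [0, 0, 0], 0],
  [0, [0, 0, 0], 0],
  [0, [0, 0, -0.3], 0],
])

```text
clock: 22.15
ee_pos: [0.4368, -0.1942, 0.0373]
tool_rot: [-0.001, 0.991, 0.132, -0.001]
ft_force: [0.0, 0.1, -1.2]
gripper_width: 0.506
```

Emit:
send_rows([
  [0, [0, 0, -0.6], 0],
  [0, [0, 0, -1], 0],
  [0, [0, 0, -1], 0],
  [0, [0, 0, -1], 0],
  [0, [0, 0, -1], 0],
  [0, [0, 0, -1], 0],
  [0, [0, 0, 0], 0],
  [0, [0, 0, 0], 0],
])

```text
clock: 22.82
ee_pos: [0.4391, -0.196, 0.2092]
tool_rot: [0.002, 0.991, 0.132, 0.002]
ft_force: [-1.0, 0.4, -1.0]
gripper_width: 0.498
```

Run:
```python
from h import *
from bench import r
w,s=cap(r,"wrist","w11");go(s,s["ee_pos"],15.2)
for n,c,ss,z in(("wrist",w,s,.046),("scene",r.camera("scene"),None,.046),("top",r.camera("top"),None,.046)):
    for m in yellow(c["frame"]):
        a,b,wd=ends(m);P=plane(c,[a,b],z,ss);L=np.linalg.norm(P[1]-P[0])
        if .1<L<.25 and P[:,0].min()>.35: d=P[1]-P[0];print(n,P.round(4).tolist(),L.round(4),"mid",P.mean(0).round(4),np.degrees(np.arctan(d[1]/d[0])).round(2))
# shank & latch: bright pixels inside the tray / tab
c=r.camera("scene");g=cv2.cvtColor(c["frame"],cv2.COLOR_RGB2GRAY)
q=proj(c,[[.548,.268,.03],[.65,.257,.03],[.642,.19,.03],[.539,.2,.03]]).astype(int);m=np.zeros_like(g);cv2.fillConvexPoly(m,q,255)
p=np.argwhere((g>90)&(m>0))[:,::-1];print("tray bright",len(p),p.mean(0),plane(c,[p.mean(0)],.0245),p.min(0),p.max(0))
old=np.load("scene9.npz")["frame"];P=proj(c,[[.578,.1,.17]])[0].astype(int);sl=np.s_[P[1]-25:P[1]+30,P[0]-10:P[0]+35]
print("head region diff",(cv2.absdiff(c["frame"],old)[sl].max(2)>40).sum())
```

```text
t 22.82 pos [ 0.4391 -0.196   0.2092] xang 15.22 F [-1.   0.4 -1. ] w 0.498 | shift now [0. 0. 0.] after turn [0. 0. 0.] turn 0.0
wrist [[0.5843, -0.1538, 0.046], [0.4389, -0.1934, 0.046]] 0.1506 mid [ 0.5116 -0.1736  0.046 ] 15.2
wrist [[0.6167, -0.2616, 0.046], [0.4665, -0.3025, 0.046]] 0.1556 mid [ 0.5416 -0.282   0.046 ] 15.24
scene [[0.4682, -0.2994, 0.046], [0.6549, -0.2497, 0.046]] 0.1932 mid [ 0.5616 -0.2746  0.046 ] 14.9
scene [[0.4435, -0.1893, 0.046], [0.6636, -0.13, 0.046]] 0.2279 mid [ 0.5535 -0.1597  0.046 ] 15.09
top [[0.6605, -0.1325, 0.046], [0.4836, -0.1787, 0.046]] 0.1829 mid [ 0.5721 -0.1556  0.046 ] 14.63
tray bright 96 [303.5625     272.10416667] [[0.59535885 0.21517683 0.0245    ]] [287 258] [326 289]
head region diff 124
```

Run:
```python
from h import *
from bench import r
n=r.camera("scene");f=n["frame"];o9=np.load("scene9.npz")["frame"];o0=np.load("scene0.npz")["frame"]
def d(a,b,X,k=7):
    P=proj(n,[X])[0].astype(int);s=np.s_[P[1]-k:P[1]+k,P[0]-k:P[0]+k];return int((cv2.absdiff(a,b)[s].max(2)>40).sum())
tab=[.588,.186,.117]
print("tab: now vs pressed",d(f,o9,tab),"pressed vs start",d(o9,o0,tab))
q=proj(n,[[.548,.268,.016],[.652,.257,.016],[.638,.145,.016],[.536,.155,.016]]).astype(int);m=np.zeros((420,560),np.uint8);cv2.fillConvexPoly(m,q,255);m=cv2.erode(m,np.ones((5,5)))
g=cv2.cvtColor(f,cv2.COLOR_RGB2GRAY)
k,l,st,ce=cv2.connectedComponentsWithStats(((g>85)&(m>0)).astype(np.uint8))
for i in range(1,k):
    if st[i,4]>15: print("blob",st[i],ce[i],plane(n,[ce[i]],.0245).round(4))
```

```text
tab: now vs pressed 0 pressed vs start 73
blob [296 263  11  13  75] [300.68 269.04] [[0.5934 0.2007 0.0245]]
blob [285 272  16  17  19] [293.21052632 280.47368421] [[0.6415 0.2159 0.0245]]
```

```bash
python3 -c "
from bench import r
print(r.close_job())"
```

```text
the job is handed in; nothing more can be done
None
```

The job is handed in, and as far as my checks show it was done as asked. No verdict was reported, and the run used about 23 s of the 64 s allowed.

What I did:
- **Latch:** I pressed the thumb tab down until the force rose to about 11 N at the stop.
- **Tilting the drift:** The tool only turns about its vertical axis. I gripped the slim drift near one end at 20 N, lifted it so it swung to about 35° against the far groove, then clamped it at 120 N.
- **Pushing:** I slid the drift into the bore and pushed until about 68 mm was inside. The shank dropped into the tray.
- **Return:** I laid the drift level in its original groove and backed off.

Last checks:
- **Drift:** It measures 0.228 m long at the expected 46 mm axis height and lies along the grooves to within about 0.3°. It sits about 15 mm further along the rest than at the start (42 mm from the rest's middle is allowed).
- **Shank:** It lies at about (0.593, 0.201), roughly 2 mm from the tray's middle.
- **Latch:** The tab's image matches the one taken after pressing, so the latch is still up. I never measured its angle directly.
- **Thick drift:** It was within about 4 mm of where it started.
- **Other things on the bench:** I did not re-measure the cartons, hex key, collet, nut and cutter pack at the end.

What disagreed:
- **Top camera:** It read about 4 mm off from the other two, so I relied on the wrist and scene cameras.
- **Push force:** The expected 10–15 N never showed in the readings (about 3 N at most), because nearly all of them came after a pause.
- **Drift tilt:** One reading of about 19° on the way back came from the thick drift by mistake. The next measurement gave 36.5°.

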